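# Swing out both legs of an upturned lap tray

## Robot

A 6-joint arm with a two-finger parallel gripper is mounted at the origin on the work surface. World frame = base frame: x ahead of the robot, y to its left, z up, the work surface at z = 0. Lengths are in mm, angles in rad, forces in N, time in s.
With the tool pointing down it reaches from about 325 to 900 mm from the base axis. Payload 3.5 kg.
Tool frame: the origin (TCP) lies on the mounting face of the last link; the fingertips stand bot.tcp_to_tips ahead of it and the grasp point (between the pads) lies 155 mm ahead of it (bot.tcp_to_tips is the distance from the TCP to the fingertips, in mm); z points along the fingers, y is the direction in which the jaws open and shut (so a half turn about z gives the same grasp; the last joint's range is limited). The gripper opens to 85 mm and grips with 20 to 120 N. Pads are 22 mm wide; open, the fingers measure 114 mm over their backs; the gripper's body (76 mm by 85 mm) begins 54 mm behind the grasp point. The pads swing forward as they close: fully open they stand 13 mm farther back than shut.
Start: joints at [1.219, 0.276, -0.026, 1.268, 0, 1.467], TCP at [153.907, 605.752, 404.713] pointing down, gripper open.
Joint ranges: [-3.12, 3.12], [-0.85, 1.88], [-1.08, 1.24], [-1.95, 2.15], [-1.57, 1.53], [-3.14, 3.14]. Speed limits (rad/s): [2.57, 2.57, 3.14, 3.14, 3.14, 3.14].

## Interface

Orientations are given as a 3x3 rotation matrix whose columns are the frame's x, y, z axes.
In Python, from bench import bot gives the robot as it stands.
- The arm moves only by the shell command python3 -m crank 'ROWS' [FORCE]. ROWS is JSON, a list of rows, each a list of 5 numbers: the shift along the world's x, y, z scaled (see below), then the turn about the world's z scaled (see below), then the opening, from 0 (shut) to 1 (fully open). In form: [[x, y, z, roll, jaw], ...]. A call has 1 to 20 rows; each row shifts and turns the commanded pose from where the row before left it; what a row does not reach is not made up. The controller multiplies each number of a shift by 0.05 m and each number of a turn by pi/2 rad. A row lasts 1/10 s, in which the tool goes at most 50 mm and 8.59 degrees, less where a joint would pass 70% of its speed; a pose out of reach is approached as far as the arm can. A call with a number of a shift or a turn outside -1 to 1 is refused whole. A call with a gripper value outside its range is refused whole. The fingers move at their own pace and stop on an object; FORCE is the grip in N (left out, the last holds). Time passes only in rows, so rows that do not move let the fingers close. It gives the time, the measured TCP pose, the force and the opening at its end, in the units of the state.
- bot.observe(): the state, without advancing time (a new reading comes with each control period).
- bot.camera(name): name is "side" or "top" or "wrist"; returns a dict with "color" (400x640x3 uint8, red, green, blue), "fx", "fy", "cx", "cy" (pixels), "D" ([k1, k2, p1, p2, k3] as OpenCV has them; the pictures are not rectified), "pose" (4x4, takes a point from camera to world coordinates); the wrist camera has in their place "hand_eye" (4x4, takes a point from camera to tool coordinates, whose origin is the TCP and whose axes are the flange's). Camera axes: x right, y up, looking along -z (the intrinsics and any distortion apply to the point x, -y, -z); pixel columns grow to the right and rows downward; lengths in mm; the calibration is good to about 2 mm. A picture is of the moment at which its call begins: read the wrist's pose just before it. There is no depth.
- bot.close_job(): hands the job in, once; it reports no verdict.
The state is a dict: "time_s": time; "joints": joint angles; "qd": joint speeds; "effort": joint torques, N m; "tcp_pos": TCP position; "tcp_rot": TCP orientation; "force": force on the tool from outside, world axes, zero at the start; "moment": the same for the moment, N m; "gripper_width": finger opening in mm.
Only numpy, scipy, OpenCV 4.12 (cv2) and the standard library are available. Lean on these libraries where they do the work, as an engineer would, in place of code of your own. Each camera call takes 0.05 s, during which the arm holds its last target.

## Task

The white lap tray lies upside down on the bench with its two blue leg frames folded down over the underside. Swing each leg frame up and over, past upright, until it leans outward against its stop and stays open by itself. Do not shove the tray about, and leave the other things on the bench and on the tray as they are.

Things in the scene. Friction and masses are not known exactly. Their poses are not given: they have to be found in the camera images.
- tray: Lap tray of white-faced plywood with a wooden rim, 320 x 580 mm, 1.5 kg, lying loose, upside down. Origin at its centre on the bench top, z up, x along the short side (parallel to both leg hinges), y along the long side, towards the left leg frame. The upturned underside is flat, 20 mm above the bench. The two leg frames are mirror images, hinged at y = -260 mm (right) and +260 mm (left).
- right_pivot (a point): Middle of the right leg frame's hinge line, between its two steel brackets, at (0, -260, 50) mm in the tray's frame: 30 mm above the underside. The frame is a blue U of 16 mm round steel tube, 240 mm wide between its side tubes' centre lines, 200 mm from hinge line to foot bar, 0.3 kg (2 to 3 N to lift at the bar).
- right_bar (a point): Centre of the right frame's foot bar (moves with it), parallel to the hinge line; its middle 110 mm is bare tube, then two black rubber feet 21 mm thick. Folded, the frame points from its hinge to the tray's middle, sloping up 0.14 rad on rubber bumpers; the bar's centre is then 58 mm above the underside, with nothing below it, so a fingertip fits underneath, and 124 mm from the left frame's bar.
- right_leg (a joint): Angle of the right leg frame, rad: 0 folded on its bumpers (as it starts), 1.43 upright (dead centre), 1.69 open against the stop of its brackets, leaning 0.26 rad outward (away from the tray's middle). The hinge is nearly free: short of upright the frame falls back, past upright it falls outward on to the stop and stays there.
- left_pivot (a point): Middle of the left leg frame's hinge line, at (0, 260, 50) mm in the tray's frame. The frame is the mirror image of the right one.
- left_bar (a point): Centre of the left frame's foot bar (moves with it), as on the right.
- left_leg (a joint): Angle of the left leg frame, rad, as on the right: 0 folded, 1.43 upright, 1.69 open, leaning outward.
- screwdriver: Red stubby screwdriver, 120 mm long, lying on the tray inside the outline of the right leg frame, near its hinge; under 35 mm high. Bystander.
- screw_box: Small cardboard box, 75 x 50 x 35 mm, on the tray inside the outline of the left leg frame, near its hinge. Bystander.
- glue: White glue bottle with a red nozzle, 68 mm across, 190 mm tall, standing on the bench to the right of the tray. Bystander.
- tape: Yellow tape measure, 72 x 42 x 66 mm, on the bench to the right of the tray. Bystander.
- earmuffs: Red and black ear defenders, 200 mm wide, lying on the bench at the far right. Bystander.
- drill: Green and black cordless drill, 210 mm tall, standing on its battery to the left of the tray. Bystander.

How it is judged:
By the outcome, as a careful person would: the job done as asked, in the order asked, and still so for the second after the job is handed in, with the robot touching nothing.
It also fails if it takes over 58 s, if anything falls off the work surface, if the arm or the gripper's body presses on something with over 40 N, if the wrist force passes 120 N, or if a joint passes its speed limit or range.

## Working session

There is one attempt and no reset: what is moved stays moved. The work goes in short steps, Python scripts to look and compute and a shell command to move; the robot and the scene stay as the last step left them, time stands still between calls to the robot, and variables do not carry over. Pictures are saved under pics/ and viewed, and the job is handed in when it is done.

```bash
ls; mkdir -p pics
python3 - <<'E'
from bench import bot
import cv2
s=bot.observe();print(s, bot.tcp_to_tips)
for n in("top","side","wrist"):
    c=bot.camera(n);cv2.imwrite(f"pics/{n}0.png",c["color"][:,:,::-1]);print(n,{k:v for k,v in c.items() if k!="color"})
E
```

```text
pics
{'time_s': 0.0, 'joints': array([ 1.21859685e+00,  2.77138434e-01, -2.79006223e-02,  1.26799025e+00,
       -1.19767150e-05,  1.46737488e+00]), 'qd': array([-0.00152972, -0.00125244, -0.00097742, -0.00063374,  0.00160692,
        0.00085863]), 'effort': array([-3.92401375e-06, -4.45506942e+01,  2.95202833e+01,  1.62544573e-02,
        1.01069003e-05,  1.60150506e-06]), 'tcp_pos': array([153.77330402, 605.3769523 , 403.54658816]), 'tcp_rot': array([[-9.69213939e-01,  2.46218937e-01, -7.59054342e-04],
       [ 2.46220010e-01,  9.69211688e-01, -2.10004331e-03],
       [ 2.18613908e-04, -2.22228562e-03, -9.99997507e-01]]), 'force': array([ 0.0912559 , -0.05857388, -0.05214618]), 'moment': array([-0.03743616,  0.01723346,  0.01000189]), 'gripper_width': 85.23559235846272} 173.4
top {'fx': 513.4125577535791, 'fy': 513.4125577535791, 'cx': 320.6547314402594, 'cy': 196.82261421689728, 'D': array([-0.07349842,  0.        ,  0.        ,  0.        ,  0.        ]), 'pose': array([[-1.35796531e-02,  9.89397238e-01, -1.44598407e-01,
         2.73191448e+02],
       [-9.99889935e-01, -1.43009
[... 605 characters left out ...]
83531e-03,  6.29265202e-01,  7.77166104e-01,
         1.03858634e+03],
       [ 0.00000000e+00,  0.00000000e+00,  0.00000000e+00,
         1.00000000e+00]])}
wrist {'fx': 311.43019506910645, 'fy': 311.43019506910645, 'cx': 322.8440658931485, 'cy': 201.27507665794397, 'D': array([-0.03064951,  0.        ,  0.        ,  0.        ,  0.        ]), 'hand_eye': array([[-2.79832171e-04,  9.45877682e-01,  3.24523240e-01,
         8.44898895e+01],
       [ 9.99999945e-01,  2.06658978e-04,  2.59944530e-04,
        -7.72325263e-01],
       [ 1.78810088e-04,  3.24523295e-01, -9.45877687e-01,
         3.05273038e+01],
       [ 0.00000000e+00,  0.00000000e+00,  0.00000000e+00,
         1.00000000e+00]])}
```

View pics/top0.png

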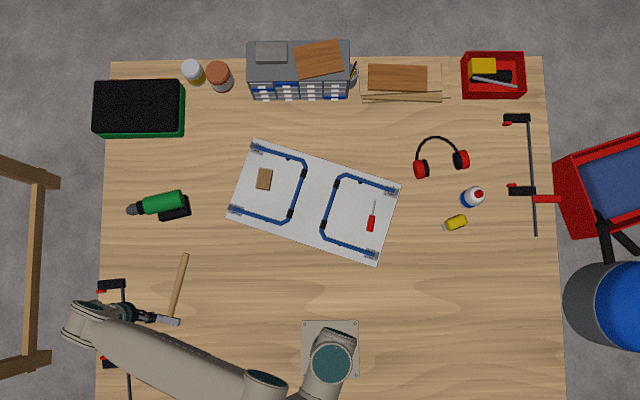

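View pics/side0.png

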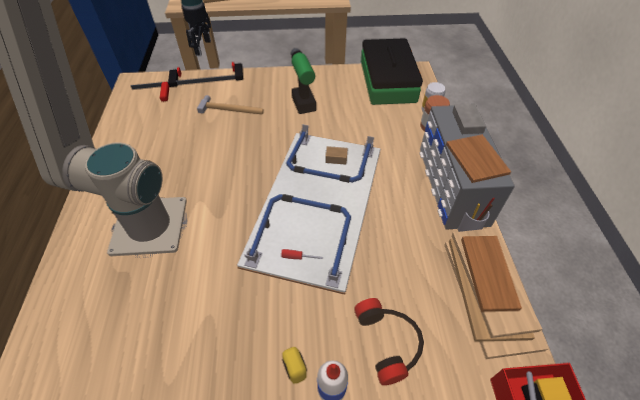

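View pics/wrist0.png

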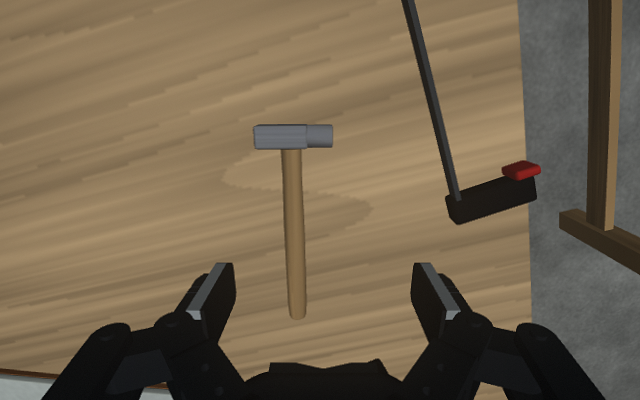

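```bash
cat > h.py <<'E'
import numpy as np, cv2
def camT(c,s=None):
    if "pose" in c: return c["pose"]
    T=np.eye(4);T[:3,:3]=s["tcp_rot"];T[:3,3]=s["tcp_pos"]
    return T@c["hand_eye"]
def rays(c,uv,s=None):
    K=np.array([[c["fx"],0,c["cx"]],[0,c["fy"],c["cy"]],[0,0,1]])
    p=cv2.undistortPoints(np.array(uv,float).reshape(-1,1,2),K,c["D"]).reshape(-1,2)
    d=np.c_[p[:,0],-p[:,1],-np.ones(len(p))]
    T=camT(c,s);return T[:3,3],d@T[:3,:3].T
def plane(c,uv,z,s=None):
    o,d=rays(c,uv,s);return o+d*((z-o[2])/d[:,2])[:,None]
E
python3 - <<'E'
from bench import bot
from h import *
c=bot.camera("top");im=c["color"]
hsv=cv2.cvtColor(im,cv2.COLOR_RGB2HSV)
m=((hsv[...,1]<30)&(hsv[...,2]>150)).astype(np.uint8)
b=((hsv[...,0]>100)&(hsv[...,0]<125)&(hsv[...,1]>90)).astype(np.uint8)
m2=cv2.morphologyEx(m|b,cv2.MORPH_CLOSE,np.ones((5,5)))
m2[:110]=0
cs,_=cv2.findContours(m2,cv2.RETR_EXTERNAL,cv2.CHAIN_APPROX_NONE)
k=max(cs,key=cv2.contourArea);print(cv2.contourArea(k))
w=plane(c,k.reshape(-1,2)+0.0,20)[:,:2].astype(np.float32)
r=cv2.minAreaRect(w);print(r)
E
```

```text
13286.0
((531.443359375, 52.187957763671875), (578.23876953125, 318.4851379394531), 70.99880981445312)
```

```bash
python3 -m crank '[[0.47,-0.69,0.09,-0.053,1],[0.47,-0.69,0.09,0,1],[0.47,-0.69,0.09,0,1],[0.47,-0.69,0.09,0,1],[0.47,-0.69,0.09,0,1],[0.47,-0.69,0.09,0,1],[0.47,-0.69,0.09,0,1],[0.47,-0.69,0.09,0,1],[0.47,-0.69,0.09,0,1],[0.47,-0.69,0.09,0,1],[0.47,-0.69,0.09,0,1],[0.47,-0.69,0.09,0,1],[0.47,-0.69,0.09,0,1],[0.47,-0.69,0.09,0,1],[0.47,-0.69,0.09,0,1],[0.47,-0.69,0.09,0,1],[0,0,0,0,1],[0,0,0,0,1]]' 20
python3 - <<'E'
from bench import bot
from h import *
s=bot.observe();c=bot.camera("wrist");cv2.imwrite("pics/w1.png",c["color"][:,:,::-1])
np.savez("w1.npz",p=s["tcp_pos"],R=s["tcp_rot"]);print(s["tcp_pos"],s["tcp_rot"],s["time_s"])
E
```

```text
time_s: 2.0
tcp_pos: [530.2, 52.9, 476.3]
tcp_rot: [[-0.945, 0.328, -0.001], [0.328, 0.945, 0.0], [0.001, 0.0, -1.0]]
force: [0.2, -0.4, -0.0]
gripper_width: 85.4
[530.16483764  52.94689895 476.33280273] [[-9.44709858e-01  3.27905772e-01 -1.04331660e-03]
 [ 3.27905537e-01  9.44710434e-01  3.93702793e-04]
 [ 1.11472950e-03  2.98256192e-05 -9.99999378e-01]] 2.0
```

View pics/w1.png

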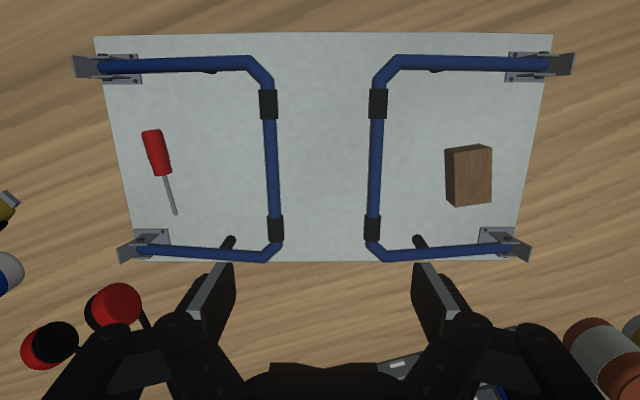

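The wrist view shows both frames folded. The right bar runs from (268,103) to (275,228), the left bar from (378,103) to (373,228). Tray corners are near (95,36) and (552,35).

Run:
```python
from bench import bot
from h import *
s=bot.observe();c=bot.camera("wrist");im=c["color"]
hsv=cv2.cvtColor(im,cv2.COLOR_RGB2HSV)
b=((hsv[...,0]>100)&(hsv[...,0]<128)&(hsv[...,1]>100))
ctr=np.array([531.4,52.2]);a=np.radians(71);ey=np.array([np.cos(a),np.sin(a)]);ex=np.array([ey[1],-ey[0]])
for n,lo,hi in(("R",250,290),("L",360,400)):
    pts=[]
    for r in range(122,213):
        x=np.where(b[r,lo:hi])[0]
        if len(x): pts.append([lo+(x.min()+x.max())/2,r])
    w=plane(c,pts,78,s)[:,:2]
    v=cv2.fitLine(w.astype(np.float32),cv2.DIST_HUBER,0,.01,.01).ravel()
    # feet centres
    g=hsv[...,2]<60; g[:, :lo]=g[:, :lo]
    m=np.zeros_like(g);m[80:245,lo:hi]=g[80:245,lo:hi]
    k,_,st,ce=cv2.connectedComponentsWithStats(m.astype(np.uint8))
    f=[ce[i] for i in range(1,k) if st[i,4]>150]
    fw=plane(c,f,78,s)[:,:2]
    print(n,"line pt",v[2:],"dir deg",np.degrees(np.arctan2(v[1],v[0]))%180,"feet",f,fw,"mid",fw.mean(0),"tray",(fw-ctr)@np.c_[ex,ey], "line mid",w.mean(0), (w.mean(0)-ctr)@np.c_[ex,ey])
cor=plane(c,[[95,36],[552,34],[134,261],[508,261]],20,s)[:,:2];print((cor-ctr)@np.c_[ex,ey])
```

```text
R line pt [507.6038     -5.3162775] dir deg 161.17752 feet [array([267.70479705, 104.45940959]), array([274.74226804, 229.68298969])] [[438.38930298  18.24416613]
 [584.62956641 -31.88578721]] mid [511.50943469  -6.82081054] tray [[-76.8884036  -62.38719265]
 [ 77.70519837 -62.17482206]] line mid [507.60378501  -5.31627724] [ -3.77429507 -62.12999833]
L line pt [548.2217  112.18346] dir deg 161.10327 feet [array([374.01739927, 156.07142857])] [[534.44518237 115.59881481]] mid [534.44518237 115.59881481] tray [[-17.76135864  60.93617148]] line mid [548.22165585 112.18345858] [-3.62351583 62.19206976]
[[-160.04251363 -284.98649837]
 [-161.62135731  286.44422574]
 [ 157.47950135 -296.34434376]
 [ 158.1061441   289.86675426]]
```

```bash
python3 -m crank '[[0.215,0.58,0,0,0.7],[0.215,0.58,0,0,0.7],[0,0,-0.7,0,0.7],[0,0,-0.7,0,0.7],[0,0,-0.7,0,0.7],[0,0,-0.7,0,0.7],[0,0,-0.7,0,0.7],[0,0,-0.7,0,0.7],[0,0,-0.4,0,0.7],[0,0,-0.27,0,0.7],[0,0,0,0,0.7],[0,0,0,0,0.7]]' 20
python3 - <<'E'
from bench import bot
from h import *
c=bot.camera("wrist");cv2.imwrite("pics/w2.png",c["color"][:,:,::-1])
E
```

```text
time_s: 3.3
tcp_pos: [551.6, 112.4, 234.0]
tcp_rot: [[-0.946, 0.325, 0.001], [0.325, 0.946, 0.0], [-0.001, 0.001, -1.0]]
force: [0.7, 0.4, -0.1]
gripper_width: 60.1
```

View pics/w2.png

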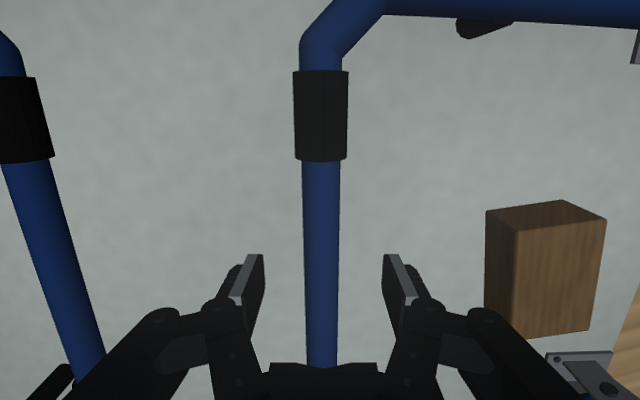

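The left bar sits centred between the pads (pads at column ~250 and ~395, bar ~322). Closing gently.

```bash
python3 -m crank '[[0,0,0,0,0.3],[0,0,0,0,0.15],[0,0,0,0,0],[0,0,0,0,0],[0,0,0,0,0],[0,0,0,0,0]]' 20
python3 - <<'E'
import numpy as np
# shifts (in 50mm units) per row for outward arc; angle a over horizontal .14 -> 1.83
for sg,n in((1,"L"),(-1,"R")):
    ey=np.array([np.cos(np.radians(71.1)),np.sin(np.radians(71.1))])*sg
    t=np.linspace(.14,1.57+.26,25)
    y=-200*np.cos(t); z=200*np.sin(t)
    d=np.c_[np.outer(np.diff(y),ey),np.diff(z)]/50
    print(n,d.round(3).tolist())
E
```

```text
time_s: 3.95
tcp_pos: [551.8, 111.5, 234.1]
tcp_rot: [[-0.945, 0.326, 0.001], [0.326, 0.945, -0.001], [-0.001, -0.0, -1.0]]
force: [-1.3, -2.0, 6.4]
gripper_width: 15.3
L [[0.016, 0.046, 0.277], [0.022, 0.065, 0.273], [0.028, 0.083, 0.268], [0.034, 0.1, 0.261], [0.04, 0.118, 0.253], [0.046, 0.134, 0.243], [0.051, 0.15, 0.233], [0.057, 0.165, 0.221], [0.061, 0.179, 0.208], [0.066, 0.193, 0.194], [0.07, 0.205, 0.18], [0.074, 0.217, 0.164], [0.078, 0.227, 0.147], [0.081, 0.236, 0.13], [0.084, 0.244, 0.112], [0.086, 0.251, 0.094], [0.088, 0.257, 0.075], [0.089, 0.261, 0.056], [0.09, 0.264, 0.036], [0.091, 0.266, 0.016], [0.091, 0.266, -0.004], [0.091, 0.266, -0.023], [0.09, 0.263, -0.043], [0.089, 0.26, -0.063]]
R [[-0.016, -0.046, 0.277], [-0.022, -0.065, 0.273], [-0.028, -0.083, 0.268], [-0.034, -0.1, 0.261], [-0.04, -0.118, 0.253], [-0.046, -0.134, 0.243], [-0.051, -0.15, 0.233], [-0.057, -0.165, 0.221], [-0.061, -0.179, 0.208], [-0.066, -0.193, 0.194], [-0.07, -0.205, 0.18], [-0.074, -0.217, 0.164], [-0.078, -0.227, 0.147], [-0.081, -0.236, 0.13], [-0.084, -0.244, 0.112], [-0.086, -0.251, 0.094], [-0.088, -0.257, 0.075], [-0.089, -0.261, 0.056], [-0.09, -0.264, 0.036], [-0.091, -0.266, 0.016], [-0.091, -0.266, -0.004], [-0.091, -0.266, -0.023], [-0.09, -0.263, -0.043], [-0.089, -0.26, -0.063]]
```

```bash
python3 -m crank '[[0.016,0.046,0.277,0,0],[0.022,0.065,0.273,0,0],[0.028,0.083,0.268,0,0],[0.034,0.1,0.261,0,0],[0.04,0.118,0.253,0,0],[0.046,0.134,0.243,0,0],[0,0,0,0,0]]' 20
```

```text
time_s: 4.65
tcp_pos: [560.8, 138.8, 315.0]
tcp_rot: [[-0.945, 0.326, 0.001], [0.326, 0.945, -0.004], [-0.002, -0.003, -1.0]]
force: [-1.0, -7.5, 1.6]
gripper_width: 15.2
```

```bash
python3 -m crank '[[-0.012,-0.038,0.01,0,0],[0,0,0,0,0]]' 20
python3 - <<'E'
from bench import bot
from h import *
c=bot.camera("wrist");cv2.imwrite("pics/w3.png",c["color"][:,:,::-1])
E
```

```text
time_s: 4.85
tcp_pos: [560.4, 137.2, 313.4]
tcp_rot: [[-0.945, 0.326, 0.002], [0.326, 0.945, 0.0], [-0.002, 0.001, -1.0]]
force: [2.6, -3.2, -1.5]
gripper_width: 15.1
```

View pics/w3.png

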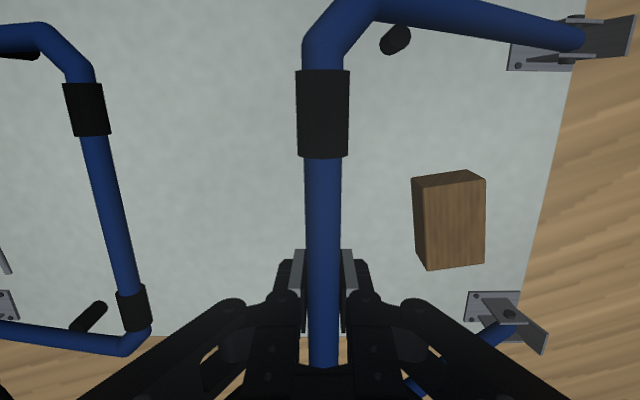

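The frame is rising in the grip and the tray looks unmoved. Continuing.

```bash
python3 -m crank '[[0.051,0.15,0.233,0,0],[0.057,0.165,0.221,0,0],[0.061,0.179,0.208,0,0],[0.066,0.193,0.194,0,0],[0.07,0.205,0.18,0,0],[0,0,0,0,0]]' 20
```

```text
time_s: 5.5
tcp_pos: [575.2, 181.3, 367.6]
tcp_rot: [[-0.945, 0.326, 0.001], [0.326, 0.945, -0.005], [-0.002, -0.004, -1.0]]
force: [-2.2, -9.3, 9.3]
gripper_width: 14.8
```

```bash
python3 -m crank '[[-0.012,-0.034,0.04,0,0],[0,0,0,0,0]]' 20
```

```text
time_s: 5.7
tcp_pos: [574.9, 179.8, 367.0]
tcp_rot: [[-0.945, 0.326, 0.001], [0.326, 0.945, -0.001], [-0.001, -0.001, -1.0]]
force: [1.6, -4.7, 1.8]
gripper_width: 14.9
```

```bash
python3 -m crank '[[0.074,0.217,0.164,0,0],[0.078,0.227,0.147,0,0],[0.081,0.236,0.13,0,0],[0.084,0.244,0.112,0,0],[0.086,0.251,0.094,0,0],[0.06,0.17,0.045,0,0],[0,0,0,0,0],[0,0,0,0,0]]' 20
python3 - <<'E'
from bench import bot
from h import *
c=bot.camera("wrist");cv2.imwrite("pics/w4.png",c["color"][:,:,::-1])
c=bot.camera("side");cv2.imwrite("pics/s4.png",c["color"][:,:,::-1])
E
```

```text
time_s: 6.5
tcp_pos: [598.1, 247.9, 402.7]
tcp_rot: [[-0.946, 0.326, 0.002], [0.326, 0.946, 0.001], [-0.001, 0.002, -1.0]]
force: [1.0, -2.8, 6.2]
gripper_width: 15.2
```

View pics/w4.png

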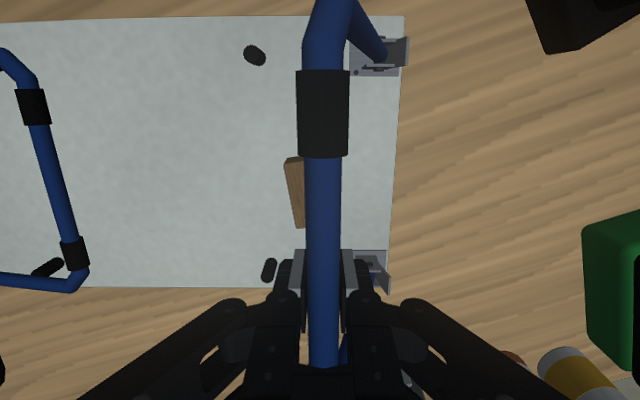

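View pics/s4.png

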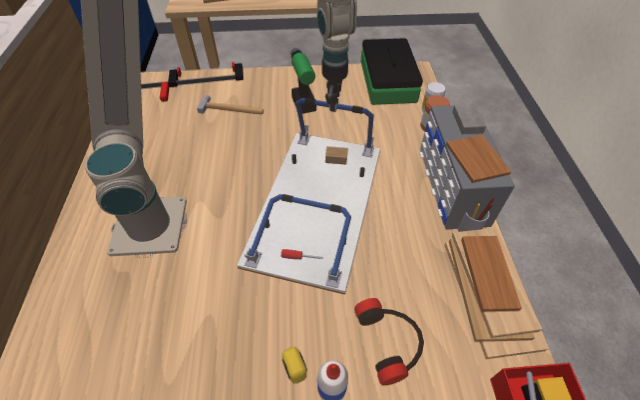

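```bash
python3 -m crank '[[0.08,0.235,0.075,0,0],[0.08,0.235,0.05,0,0],[0.08,0.235,0.03,0,0],[0.08,0.235,0.01,0,0],[0.08,0.235,-0.006,0,0],[0.08,0.235,-0.022,0,0],[0.06,0.18,-0.03,0,0],[0.04,0.12,-0.03,0,0],[0,0,0,0,0],[0,0,0,0,0]]' 20
python3 - <<'E'
from bench import bot
from h import *
c=bot.camera("side");cv2.imwrite("pics/s5.png",cv2.resize(c["color"][60:220,230:430,::-1],None,fx=3,fy=3))
E
```

```text
time_s: 7.6
tcp_pos: [627.0, 333.1, 405.1]
tcp_rot: [[-0.945, 0.326, 0.001], [0.326, 0.945, 0.001], [-0.0, 0.001, -1.0]]
force: [4.0, -0.0, 3.5]
gripper_width: 15.0
```

View pics/s5.png

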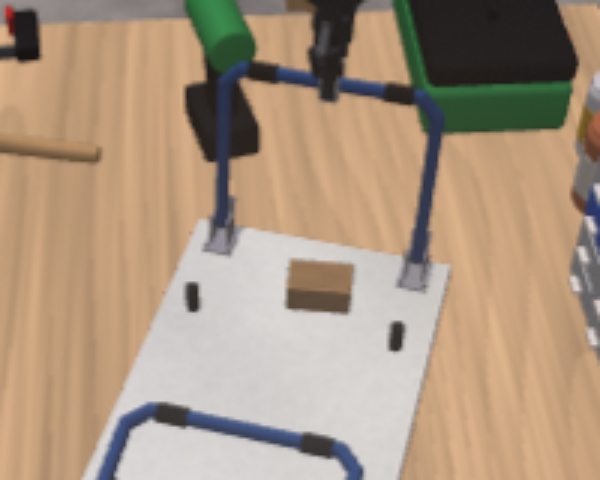

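```bash
python3 -m crank '[[0.03,0.095,-0.02,0,0],[0.03,0.095,-0.03,0,0],[0,0,0,0,0],[0,0,0,0,0]]' 20 && python3 -m crank '[[0,0,0,0,0.2],[0,0,0,0,0.4],[0,0,0,0,0.6],[0,0,0,0,0.7],[0,0,0,0,0.7],[0,0,0,0,0.7]]' 20
python3 - <<'E'
from bench import bot
from h import *
c=bot.camera("side");cv2.imwrite("pics/s6.png",cv2.resize(c["color"][60:220,230:430,::-1],None,fx=3,fy=3))
c=bot.camera("wrist");cv2.imwrite("pics/w6.png",c["color"][:,:,::-1])
E
```

```text
time_s: 8.05
tcp_pos: [630.2, 342.6, 402.6]
tcp_rot: [[-0.945, 0.326, 0.001], [0.326, 0.945, 0.001], [-0.001, 0.001, -1.0]]
force: [4.7, -0.3, 5.1]
gripper_width: 15.0
time_s: 8.65
tcp_pos: [629.8, 342.3, 402.0]
tcp_rot: [[-0.945, 0.326, -0.001], [0.326, 0.945, -0.0], [0.001, -0.0, -1.0]]
force: [0.0, -0.7, 0.0]
gripper_width: 59.6
```

View pics/s6.png

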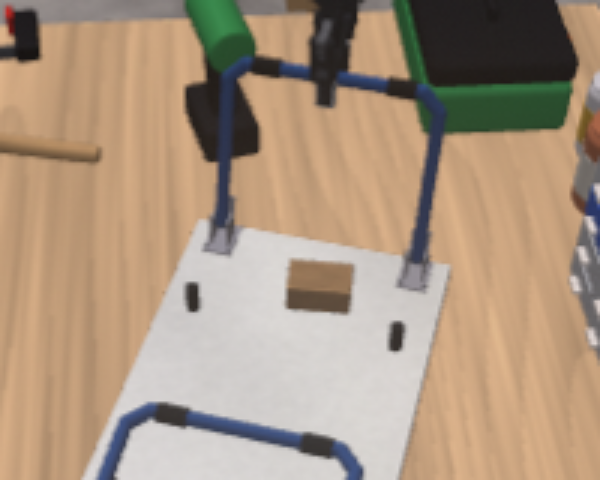

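View pics/w6.png

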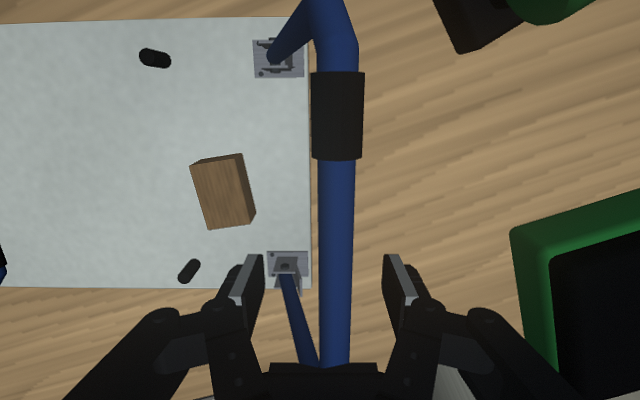

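The left frame is free of both fingers and leaning outward. Going to the right one.

```bash
python3 -m crank '[[0,0,0.5,0,0.7],[0,0,0.6,0,0.7],[0,0,0.3,0,0.7],[-0.24,-0.7,0,0,0.7],[-0.24,-0.7,0,0,0.7],[-0.24,-0.7,0,0,0.7],[-0.24,-0.7,0,0,0.7],[-0.24,-0.7,0,0,0.7],[-0.24,-0.7,0,0,0.7],[-0.24,-0.7,0,0,0.7],[-0.24,-0.7,0,0,0.7],[-0.24,-0.7,0,0,0.7],[-0.21,-0.68,0,0,0.7],[0,0,0,0,0.7],[0,0,0,0,0.7]]' 20
python3 - <<'E'
from bench import bot
from h import *
s=bot.observe();c=bot.camera("wrist");im=c["color"];cv2.imwrite("pics/w7.png",im[:,:,::-1])
print(s["tcp_pos"])
c2=bot.camera("side");cv2.imwrite("pics/s7.png",c2["color"][:,:,::-1])
E
```

```text
time_s: 10.25
tcp_pos: [511.2, -7.3, 472.3]
tcp_rot: [[-0.945, 0.328, 0.001], [0.328, 0.945, 0.0], [-0.0, 0.001, -1.0]]
force: [0.5, 0.4, 0.8]
gripper_width: 59.7
[511.21837447  -7.27475997 472.31575724]
```

View pics/w7.png

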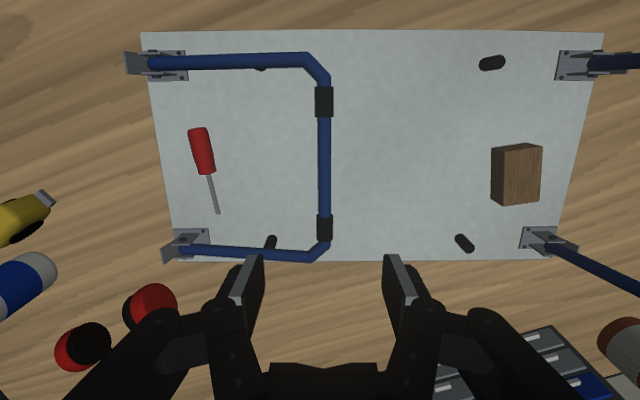

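View pics/s7.png

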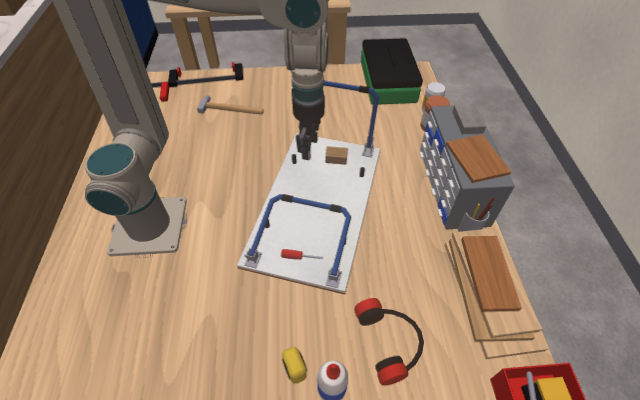

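The left frame stays open and the right bar (column ~323) is centred between the fingers. Descend and grip.

```bash
python3 -m crank '[[0,0,-0.7,0,0.7],[0,0,-0.7,0,0.7],[0,0,-0.7,0,0.7],[0,0,-0.7,0,0.7],[0,0,-0.7,0,0.7],[0,0,-0.6,0,0.7],[0,0,-0.4,0,0.7],[0,0,-0.24,0,0.7],[0,0,0,0,0.7],[0,0,0,0,0.7]]' 20 && python3 -m crank '[[0,0,0,0,0.3],[0,0,0,0,0.15],[0,0,0,0,0],[0,0,0,0,0],[0,0,0,0,0],[0,0,0,0,0]]' 20
```

```text
time_s: 11.35
tcp_pos: [512.1, -6.2, 235.8]
tcp_rot: [[-0.946, 0.325, 0.001], [0.325, 0.946, -0.0], [-0.001, 0.0, -1.0]]
force: [-0.3, 0.7, -0.4]
gripper_width: 59.7
time_s: 11.95
tcp_pos: [512.1, -6.4, 236.3]
tcp_rot: [[-0.945, 0.326, 0.002], [0.326, 0.945, 0.002], [-0.002, 0.002, -1.0]]
force: [0.5, 3.1, 7.0]
gripper_width: 14.8
```

Run:
```python
from bench import bot
from h import *
c=bot.camera("wrist");cv2.imwrite("pics/w8.png",c["color"][:,:,::-1])
```

```text
(no output)
```

View pics/w8.png

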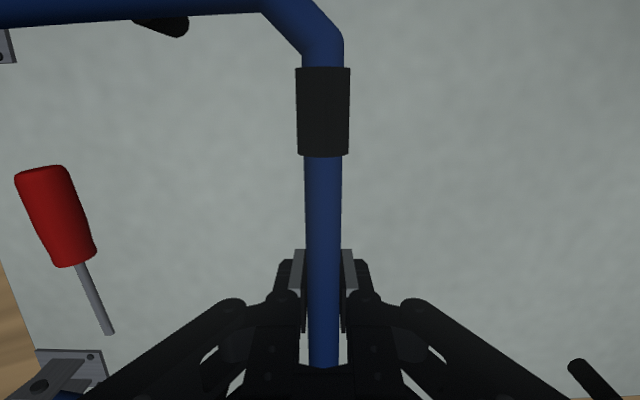

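Gripped on bare tube. Swing the right frame with decelerating ends.

```bash
python3 -m crank '[[-0.01,-0.03,0.25,0,0],[-0.02,-0.06,0.273,0,0],[-0.028,-0.08,0.268,0,0],[-0.034,-0.1,0.261,0,0],[-0.04,-0.118,0.253,0,0],[-0.03,-0.09,0.16,0,0],[-0.02,-0.06,0.1,0,0],[0,0,0,0,0]]' 20
```

```text
time_s: 12.8
tcp_pos: [503.0, -32.8, 315.3]
tcp_rot: [[-0.946, 0.325, 0.004], [0.325, 0.946, 0.006], [-0.002, 0.007, -1.0]]
force: [3.6, 9.2, 2.6]
gripper_width: 15.2
```

```bash
python3 -m crank '[[0.014,0.04,0.01,0,0],[0,0,0,0,0],[0,0,0,0,0]]' 20
```

```text
time_s: 13.1
tcp_pos: [503.5, -31.5, 314.4]
tcp_rot: [[-0.945, 0.326, 0.002], [0.326, 0.945, 0.001], [-0.001, 0.002, -1.0]]
force: [3.2, 3.7, 0.2]
gripper_width: 15.0
```

```bash
python3 -m crank '[[-0.045,-0.13,0.24,0,0],[-0.054,-0.16,0.225,0,0],[-0.06,-0.175,0.21,0,0],[-0.063,-0.19,0.2,0,0],[-0.045,-0.13,0.12,0,0],[-0.02,-0.06,0.06,0,0],[0,0,0,0,0]]' 20
```

```text
time_s: 13.8
tcp_pos: [489.0, -73.7, 368.3]
tcp_rot: [[-0.945, 0.326, 0.003], [0.326, 0.945, 0.003], [-0.002, 0.004, -1.0]]
force: [3.4, 6.1, 4.0]
gripper_width: 15.0
```

```bash
python3 -m crank '[[-0.05,-0.15,0.17,0,0],[-0.07,-0.21,0.17,0,0],[-0.077,-0.225,0.15,0,0],[-0.08,-0.234,0.133,0,0],[-0.084,-0.243,0.115,0,0],[-0.07,-0.2,0.08,0,0],[-0.035,-0.1,0.035,0,0],[0,0,0,0,0],[0,0,0,0,0]]' 20
```

```text
time_s: 14.7
tcp_pos: [465.6, -142.2, 409.9]
tcp_rot: [[-0.945, 0.326, 0.001], [0.326, 0.945, -0.0], [-0.001, 0.0, -1.0]]
force: [4.8, 0.1, 3.6]
gripper_width: 14.7
```

Run:
```python
from bench import bot
from h import *
c=bot.camera("side");cv2.imwrite("pics/s9.png",cv2.resize(c["color"][120:300,210:410,::-1],None,fx=3,fy=3))
c=bot.camera("wrist");cv2.imwrite("pics/w9.png",c["color"][:,:,::-1])
```

```text
(no output)
```

View pics/s9.png

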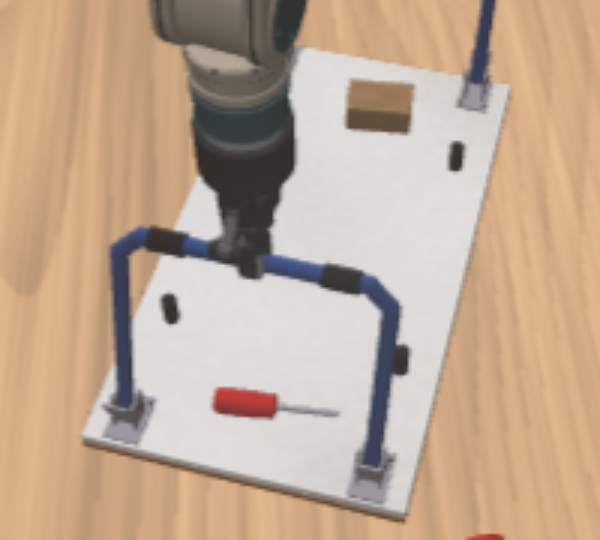

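View pics/w9.png

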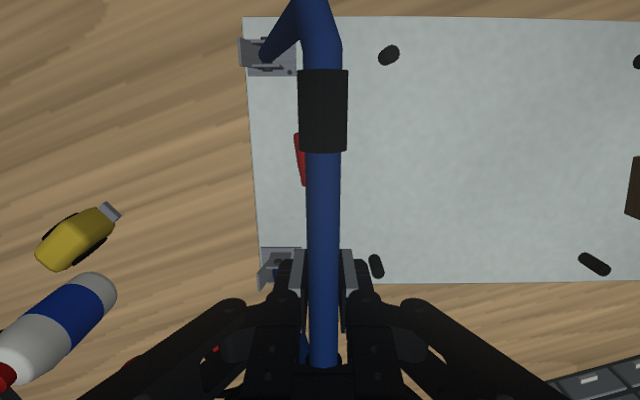

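```bash
python3 -m crank '[[-0.08,-0.235,0.04,0,0],[-0.08,-0.235,0.03,0,0],[-0.08,-0.235,0.02,0,0],[-0.08,-0.235,0.01,0,0],[-0.08,-0.235,-0.01,0,0],[-0.08,-0.235,-0.022,0,0],[-0.06,-0.18,-0.03,0,0],[-0.04,-0.12,-0.03,0,0],[-0.03,-0.08,-0.02,0,0],[0,0,0,0,0],[0,0,0,0,0]]' 20
python3 - <<'E'
from bench import bot
from h import *
c=bot.camera("side");cv2.imwrite("pics/s10.png",cv2.resize(c["color"][120:300,210:410,::-1],None,fx=3,fy=3))
E
```

```text
time_s: 15.9
tcp_pos: [435.0, -232.0, 409.3]
tcp_rot: [[-0.945, 0.326, -0.0], [0.326, 0.945, -0.003], [-0.001, -0.003, -1.0]]
force: [3.4, -1.8, 5.7]
gripper_width: 14.9
```

View pics/s10.png

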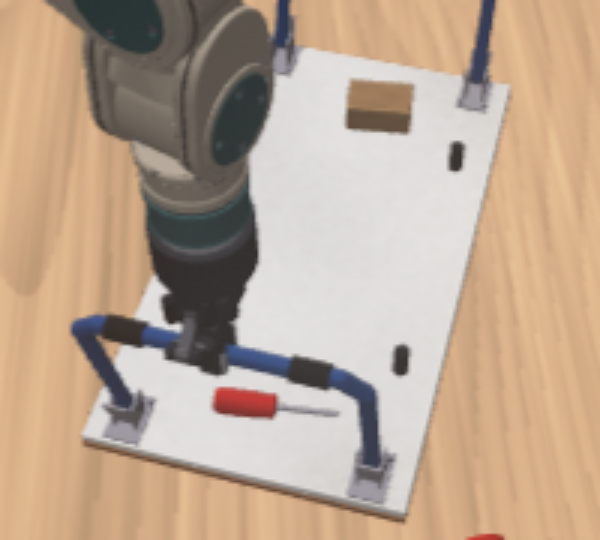

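```bash
python3 -m crank '[[-0.02,-0.06,-0.02,0,0],[-0.02,-0.06,-0.02,0,0],[0,0,0,0,0]]' 20 && python3 -m crank '[[0,0,0,0,0.2],[0,0,0,0,0.4],[0,0,0,0,0.6],[0,0,0,0,0.7],[0,0,0,0,0.7],[0,0,0,0,0.7]]' 20
python3 - <<'E'
from bench import bot
from h import *
c=bot.camera("wrist");cv2.imwrite("pics/w11.png",c["color"][:,:,::-1])
E
```

```text
time_s: 16.25
tcp_pos: [432.9, -238.1, 407.5]
tcp_rot: [[-0.945, 0.326, -0.0], [0.326, 0.945, -0.003], [-0.001, -0.003, -1.0]]
force: [2.5, -1.9, 7.2]
gripper_width: 15.3
time_s: 16.85
tcp_pos: [432.7, -237.3, 406.5]
tcp_rot: [[-0.945, 0.326, -0.001], [0.326, 0.945, 0.0], [0.001, 0.0, -1.0]]
force: [0.7, -0.0, -0.0]
gripper_width: 59.8
```

View pics/w11.png

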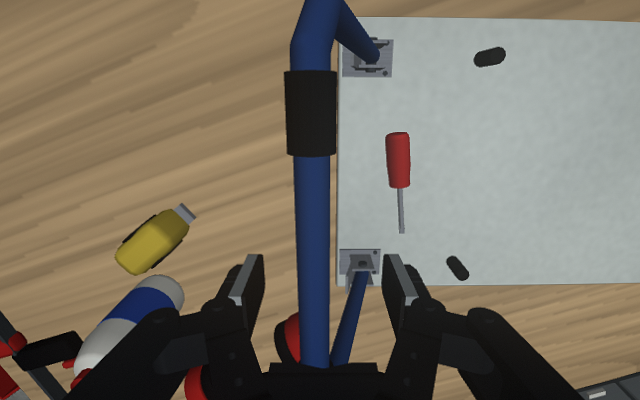

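The right frame leans outward, clear of both fingers. Now straight up 120 mm, inward and back out of the way.

```bash
python3 -m crank '[[0,0,0.4,0,0.7],[0,0,0.6,0,0.7],[0,0,0.6,0,0.7],[0,0,0.6,0,0.7],[-0.2,0.1,0.2,0,0.7],[-0.4,0.2,0,0,0.7],[-0.4,0.2,0,0,0.7],[-0.2,0.1,0,0,0.7],[0,0,0,0,0.7],[0,0,0,0,0.7],[0,0,0,0,0.7],[0,0,0,0,0.7],[0,0,0,0,0.7],[0,0,0,0,0.7]]' 20
python3 - <<'E'
from bench import bot
from h import *
c=bot.camera("side");cv2.imwrite("pics/s12.png",c["color"][:,:,::-1])
c=bot.camera("top");im=c["color"];cv2.imwrite("pics/t12.png",im[:,:,::-1])
E
```

```text
time_s: 18.3
tcp_pos: [373.2, -207.7, 526.6]
tcp_rot: [[-0.945, 0.326, -0.0], [0.326, 0.945, 0.0], [0.0, 0.0, -1.0]]
force: [-0.1, -1.0, 0.3]
gripper_width: 59.8
```

View pics/s12.png

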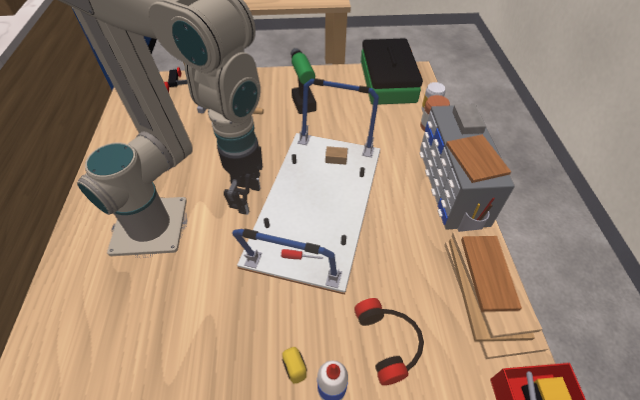

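View pics/t12.png

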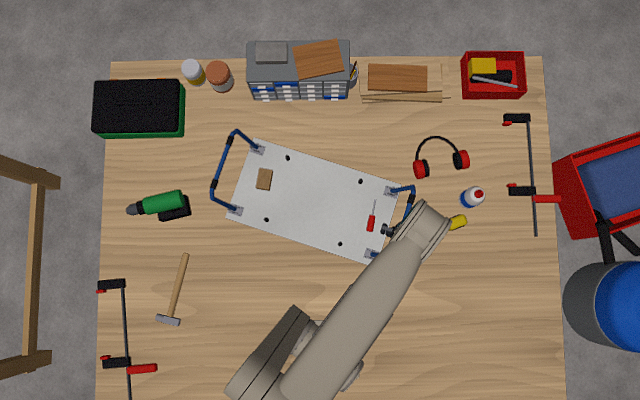

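Both frames lean outward, and the tray corners and other items look unmoved. A quick numeric check of both bars (feet in side view, at open height) and of the tray edge.

Run:
```python
from bench import bot
from h import *
ctr=np.array([531.4,52.2]);a=np.radians(71.05);M=np.c_[[np.sin(a),-np.cos(a)],[np.cos(a),np.sin(a)]]
c=bot.camera("side");im=c["color"];v=cv2.cvtColor(im,cv2.COLOR_RGB2HSV)
b=((v[...,0]>100)&(v[...,0]<128)&(v[...,1]>100))
for n,(x0,x1) in(("L",(326,355)),("R",(262,295))):
    pts=[]
    r0,r1=(70,105) if n=="L" else (225,260)
    for x in range(x0,x1):
        y=np.where(b[r0:r1,x])[0]
        if len(y)>1: pts.append([x,r0+y.mean()])
    for z in(243.3,): 
        w=(plane(c,pts,z)[:,:2]-ctr)@M; print(n,len(pts),w.mean(0))
t=bot.camera("top");v=cv2.cvtColor(t["color"],cv2.COLOR_RGB2HSV)
m=((v[...,1]<30)&(v[...,2]>150)).astype(np.uint8)
for cor in ([254,138],[226,217]): print(((plane(t,[cor],20)[:,:2]-ctr)@M))
import cv2 as q
A=q.imread("pics/top0.png").astype(int);B=t["color"][:,:,::-1].astype(int)
d=np.abs(A-B).max(2)>40; print("changed px tray interior/drill/glue+muffs:",d[165:192,262:275].sum(),d[185:225,120:195].sum(),d[130:210,410:490].sum())
```

```text
L 29 [ -4.12694699 317.56201856]
R 33 [  -6.93020623 -305.91898981]
[[155.66934089 284.44647643]]
[[-156.47403102  284.06948791]]
changed px tray interior/drill/glue+muffs: 0 0 227
```

Run:
```python
import cv2,numpy as np
A=cv2.imread("pics/side0.png",0).astype(np.float32);B=cv2.imread("pics/s12.png",0).astype(np.float32)
for n,(x,y,w,h) in {"tray R far corner":(290,275,65,16),"screwdriver":(278,248,46,14),"box":(322,145,30,22),"tray edge far":(352,190,26,60),"glue":(315,358,36,40),"tape":(280,345,30,36),"muffs":(352,295,70,90),"static clutter":(420,110,80,110)}.items():
    T=A[y:y+h,x:x+w]; S=B[max(0,y-6):y+h+6,x-6:x+w+6]
    r=cv2.matchTemplate(S,T,cv2.TM_CCOEFF_NORMED);_,mx,_,l=cv2.minMaxLoc(r);print(n,round(mx,3),(l[0]-6,l[1]-min(6,y)))
```

```text
tray R far corner 0.997 (0, 0)
screwdriver 0.526 (0, 0)
box 0.997 (0, 0)
tray edge far 0.996 (0, 0)
glue 1.0 (0, 0)
tape 1.0 (0, 0)
muffs 1.0 (0, 0)
static clutter 1.0 (0, 0)
```

```bash
python3 -c "
from bench import bot
print(bot.close_job())"
```

```text
the job is handed in; nothing more can be done
None
```

Both leg frames are up and over, past upright, and lean outward on their own. I gripped each foot bar lightly at 20 N, swung it along its arc, let go and backed off. The job was handed in at about 18 s with the robot touching nothing.

**Frames:** the last pictures show both leaning outward. In the side view the bars measured 318 mm (left) and 306 mm (right) from the tray's middle along its length, against 311 mm expected at the stop. Both are off by about 6 mm in the same direction, which I put down to camera calibration. Each bar was well past dead centre (260 mm) and stayed there after release.

**Tray and other things:** matching the side view before and after showed no shift, to the pixel (about 3 mm), for the tray, screw box, glue, tape and earmuffs. The top view showed no change at the drill.

**Checks that did not settle:**
- The screwdriver match scored only 0.53, because the raised frame partly hides it in that view. Its best match was at no shift, and the wrist picture showed it lying undisturbed.
- 227 pixels changed around the earmuffs and glue in the top view. I took that to be the arm or its shadow, since the side view had both unmoved.

**Forces:** the highest wrist-force reading at the end of a move was about 13 N. The right bar slid a few millimetres towards the fingertips during its swing, but the grip held.

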